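# Fetch the lathe chuck from behind the drying turnings

## Task

On the plywood rack three wooden pieces stand closely around the steel lathe chuck: stand all three upright on the black rubber mat, and only when all are there fetch the chuck and set it flat in the wooden cradle box. Then put each wooden piece back upright on the middle of the very felt pad it came from. Do not tip anything over, and leave the small round tin on the rack where it is.

Things in the scene. Friction and masses are not known exactly. Their poses are not given: they have to be found in the camera images.
- mill: Turned wooden pepper-mill body, loose, round and waisted, 125 mm tall: foot 52 mm across, waist 34 mm, head 44 mm across from 78 to 118 mm up (grip it there), top dome narrower. About 0.16 kg. Stands on mill_pad at the start. Origin: centre of its underside; z up its axis.
- candlestick: Turned wooden candlestick, loose, 130 mm tall: foot 62 mm across and 10 mm thick, thin stem 16 to 20 mm, cup 38 mm across from 92 to 130 mm up (grip it there). About 0.14 kg. Stands on candlestick_pad at the start. Origin: centre of its underside; z up its axis.
- blank: Square-sawn wooden turning blank, loose, standing on end, 48 x 48 mm and 115 mm tall, about 0.19 kg. Stands on blank_pad at the start. Origin: centre of its underside; z up, x and y square to its side faces.
- chuck: Steel lathe chuck, loose, a cylinder 58 mm across and 40 mm tall with four small jaws (within 24 mm of the axis) 8 mm higher on top, about 0.65 kg. Lies face up on the rack among the three wooden pieces, its side about 5 to 30 mm from them. Origin: centre of its underside; z up its axis.
- mill_pad: Round grey felt pad, 68 mm across and 4 mm thick, fixed on the rack (a plywood board 170 x 250 mm, 18 mm thick): home of the mill. Origin: centre of its underside, on the rack's top; its upper face is 4 mm higher. The rack is the same board for all pads; the three pads change places between starts.
- candlestick_pad: Round grey felt pad, 72 mm across and 4 mm thick, fixed on the rack: home of the candlestick. Origin: centre of its underside; its upper face is 4 mm higher.
- blank_pad: Square grey felt pad, 64 x 64 mm and 4 mm thick, fixed on the rack: home of the square blank. Origin: centre of its underside; its upper face is 4 mm higher.
- mat: Black rubber mat lying fixed on the table to one side of the rack, 260 mm (its x) by 100 mm (its y), 4 mm thick: side area for the three wooden pieces. Origin: centre of its underside.
- cradle: Dark wooden open box fixed on the table on the other side of the rack, for the chuck: outside 100 x 100 mm and 20 mm tall, walls 8 mm, so 84 x 84 mm inside; the inner floor is 8 mm above its underside. Origin: centre of its underside.
- tin: Small round metal tin, loose, 42 mm across and 24 mm tall, on one of the two robot-side corners of the rack (a small T-shaped key lies on the other). To be left alone. Origin: centre of its underside.
There are look-alikes about, which are no part of the job. What is shaped like the mill but green or pink is not meant.

How it is judged:
By the outcome, as a careful person would: the job done as asked, in the order asked, and still so for the second after the job is handed in, with the robot touching nothing.
It also fails if it takes over 141 s, if anything falls off the work surface, if the arm or the gripper's body presses on something with over 40 N, if the wrist force passes 120 N, or if a joint passes its speed limit or range.

## Robot

A 7-joint arm with a two-finger parallel gripper is mounted at the origin on the work surface. World frame = base frame: x ahead of the robot, y to its left, z up, the work surface at z = 0. Lengths are in m, angles in rad, forces in N, time in s.
With the tool pointing down it reaches from about 0.4 to 0.75 m from the base axis. Payload 19.5 kg.
Tool frame: the origin (TCP) lies at the centre of the arm's flange, where the gripper is bolted on; the fingertips stand 173 mm ahead of it and the grasp point (between the pads) lies 155 mm ahead of it; z points along the fingers, y is the line along which they close (so a half turn about z gives the same grasp; the last joint's range is limited). The gripper opens to 85 mm and grips with 20 to 120 N. Pads are 22 mm wide; open, the fingers measure 114 mm over their backs; the gripper's body (76 mm by 85 mm) begins 54 mm behind the grasp point. The pads swing forward as they close: fully open they stand 13 mm farther back than shut.
Start: joints at [1.196, 0.707, -0.028, 1.485, 0.022, 0.951, -0.075], TCP at [0.188, -0.543, 0.405] pointing down, gripper open.
Joint ranges: [-2.71, 2.71], [-0.32, 2.16], [-1.57, 1.52], [0, 2.45], [-1.46, 4.6], [0, 2.02], [-2.83, 2.83]. Speed limits (rad/s): [1.89, 1.89, 2.57, 2.57, 3.01, 3.01, 3.01].

## Interface

Orientations are given as a rotation vector (axis times angle).
In Python, from cell import * gives the robot as it stands.
- The arm moves only by the tool send_rows, never from a script. Its argument "targets" is one flat list of numbers, 4 for each row, row after row: the shift along the world's x, y, z in cm, then the turn about the world's z in degrees. A call has 1 to 20 rows; each row shifts and turns the commanded pose from where the row before left it; what a row does not reach is not made up. A row lasts 1/8 s, in which the tool goes at most 62.5 mm and 10.7 degrees, less where a joint would pass 70% of its speed; a pose out of reach is approached as far as the arm can. A call with a gripper value outside its range is refused whole. "fingers" is the closure, from 0 (fully open) to 1 (shut), set as the call begins (left out, the last holds). The fingers move at their own pace and stop on an object; "grip_force" is the grip in N (left out, the last holds). Time passes only in rows, so rows that do not move let the fingers close. It gives the time, the measured TCP pose, the force, the opening and the grip force at its end, in the units of the state.
- observe(): the state, without advancing time (a new reading comes with each control period).
- grab_frame(name): name is "scene" or "top"; returns the picture (384x512x3 uint8, red, green, blue); there is no depth.
- camera_params(name): a dict with "vfov" (degrees; the focal length in pixels is half the picture's height over the tangent of half this angle, whatever the lens; pixels are square), "cx", "cy" (the principal point, pixels), "T" (4x4, takes a point from camera to world coordinates). Camera axes: x right, y down, z forward; pixel columns grow to the right and rows downward; lengths in m; the calibration is good to about 2 mm. A picture is of the moment at which its call begins. camera_params takes no time and is no camera call.
- job_done(): hands the job in; it is judged then, once.
The state is a dict: "time_s": time; "joints": joint angles; "dq": joint speeds; "joint_efforts": joint torques, N m; "tool_pos": TCP position; "tool_rot": TCP orientation; "ft_force": force on the tool from outside, world axes, zero at the start; "moment": the same for the moment, N m; "grip_width": opening from 0.0 (shut) to 1.0 (fully open); "grasp_force": force on a finger pad.
Only numpy, scipy, OpenCV 4.12 (cv2) and the standard library are available. Lean on these libraries where they do the work, as an engineer would, in place of code of your own. Each camera call takes 0.05 s, during which the arm holds its last target. There are 200 camera calls.

## Working session

There is one attempt and no reset: what is moved stays moved. The work goes in short steps, Python scripts to look and compute and a tool call to move; the robot and the scene stay as the last step left them, time stands still between calls to the robot, and variables do not carry over. Pictures are saved under pics/ and viewed, at most 14 in all, crops included, and the job is handed in when it is done.

Besides the shell and the picture viewer there is one more tool, called in YAML: its name, and indented under it one key for each argument. send_rows: Moves the arm, as the interface text tells. Its arguments: {"type":"object","properties":{"targets":{"type":"array"},"fingers":{"type":"number"},"grip_force":{"type":"number"}},"required":["targets"]}

```bash
mkdir -p pics
cat > h.py <<'E'
from cell import *
import numpy as np, cv2
def save(cam,fn,crop=None,s=1):
    im=grab_frame(cam)[:,:,::-1]
    cv2.imwrite('pics/raw_'+fn,im)
    if crop: x0,y0,x1,y1=crop; im=im[y0:y1,x0:x1]
    cv2.imwrite('pics/'+fn,cv2.resize(im,None,fx=s,fy=s,interpolation=cv2.INTER_CUBIC))
def ray(cam,u,v,P=None):
    p=P or camera_params(cam); f=192/np.tan(np.radians(p['vfov'])/2)
    T=np.array(p['T']); d=T[:3,:3]@np.array([(u-p['cx'])/f,(v-p['cy'])/f,1]); return T[:3,3],d/np.linalg.norm(d)
def atz(cam,u,v,z,P=None):
    o,d=ray(cam,u,v,P); return o+d*(z-o[2])/d[2]
def proj(cam,X,P=None):
    p=P or camera_params(cam); f=192/np.tan(np.radians(p['vfov'])/2); T=np.array(p['T'])
    c=(np.atleast_2d(X)-T[:3,3])@T[:3,:3]; return np.c_[c[:,0]/c[:,2]*f+p['cx'],c[:,1]/c[:,2]*f+p['cy']]
def tri(*rays):
    A=np.zeros((3,3));b=np.zeros(3)
    for o,d in rays:
        M=np.eye(3)-np.outer(d,d);A+=M;b+=M@o
    return np.linalg.solve(A,b)
E
python3 - <<'E'
from h import *
save('scene','s0.png',s=1.5);save('top','t0.png',s=1.5)
for c in('scene','top'):
    p=camera_params(c);print(c,p['vfov'],p['cx'],p['cy'],np.round(p['T'],3).tolist())
print(observe())
E
```

```text
scene 52.755448727169835 257.22386698126223 193.42927024507955 [[-0.849, 0.37, -0.377, 0.897], [0.528, 0.578, -0.621, 0.525], [-0.012, -0.727, -0.687, 0.629], [0.0, 0.0, 0.0, 1.0]]
top 51.6980295312714 254.07052157872656 190.11025540797698 [[-0.012, -0.998, 0.07, 0.52], [-1.0, 0.011, -0.01, -0.011], [0.009, -0.07, -0.998, 0.897], [0.0, 0.0, 0.0, 1.0]]
{'time_s': 0.1, 'joints': array([ 1.19629118,  0.70700177, -0.02763954,  1.48494275,  0.02197641,
        0.95090256, -0.07549546]), 'dq': array([-7.60681274e-04, -1.46588205e-03,  6.95112379e-04,  4.91734323e-04,
       -7.34673555e-05, -1.75613254e-04,  1.42735687e-03]), 'joint_efforts': array([ 1.62244232e-03, -8.84293270e+01,  1.23701289e+00, -2.36450154e+01,
        1.71030534e-02,  5.15326654e-03, -1.04637903e-05]), 'tool_pos': array([ 0.18784371, -0.54338083,  0.40429855]), 'tool_rot': array([-3.09726768e+00, -5.20214915e-01,  2.39718186e-04]), 'ft_force': array([-0.61074537,  1.76380828,  0.26090044]), 'moment': array([-0.00980848,  0.01205905,  0.00054424]), 'grasp_force': 0.0, 'grip_width': 1.0005406794318175}
```

View pics/s0.png

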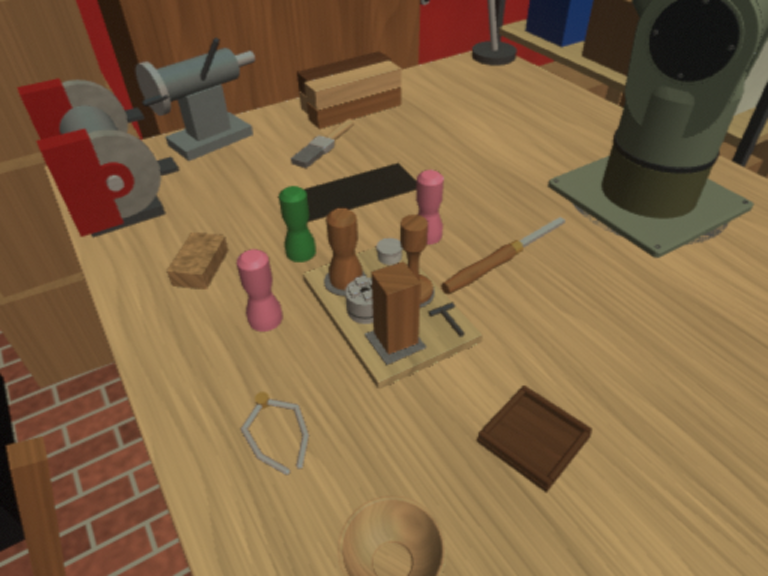

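View pics/t0.png

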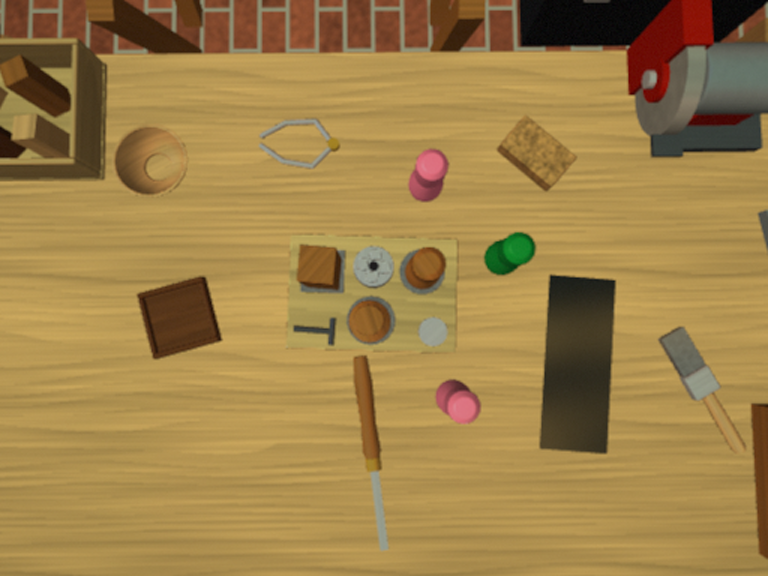

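The scene view shows the rack at about (395,310), cradle (535,435) and mat (360,190). In the top view (1.5x) the blank is at (319,266), chuck (374,267), mill (425,266), candlestick (369,321), tin (433,332), cradle (180,317), mat (578,364). The obstacles are a green mill (510,250) and a pink one (460,403). I'll enlarge both.

Run:
```python
import cv2
for n,(x0,y0,x1,y1) in {'t0':(185,150,315,240),'s0':(200,130,325,260)}.items():
    im=cv2.imread(f'pics/raw_{n}.png')[y0:y1,x0:x1]
    s=6 if n=='t0' else 4.6
    cv2.imwrite(f'pics/{n}c.png',cv2.resize(im,None,fx=s,fy=s,interpolation=cv2.INTER_CUBIC))
```

```text
(no output)
```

View pics/t0c.png

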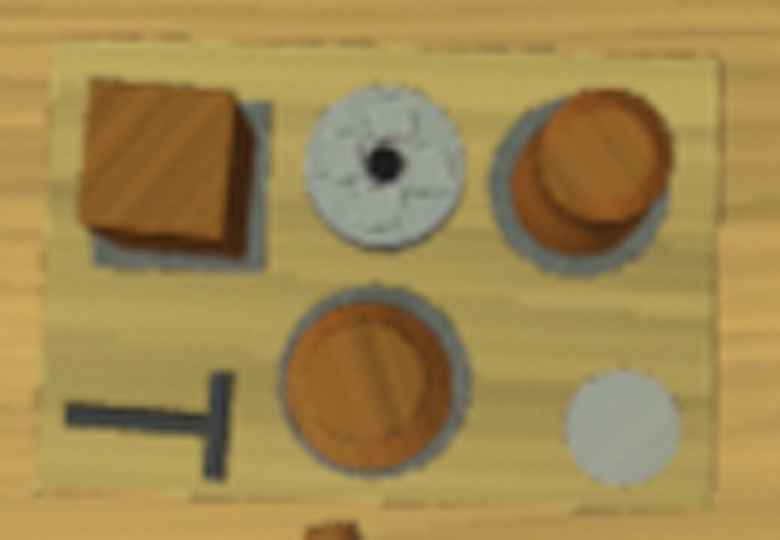

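View pics/s0c.png

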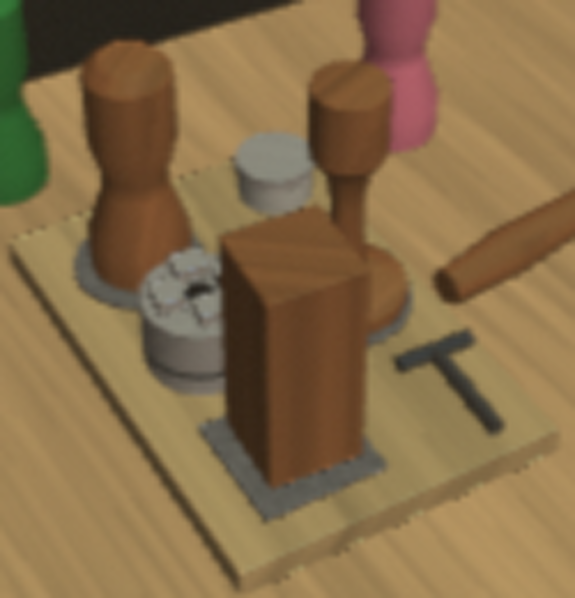

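In the top crop (6x): blank top centre (157,159), its pad corners (271,101)/(95,268), chuck (385,167), mill head (605,157), mill pad (580,184), candlestick cup (363,378), candlestick pad (375,381). In the scene crop (4.6x): blank top corners (318,208),(368,267),(270,304),(221,240), candlestick top (350,87), mill top (128,68).

```bash
cat >> h.py <<'E'
tc=lambda u,v:((u+.5)/6-.5+185,(v+.5)/6-.5+150)
sc=lambda u,v:((u+.5)/4.6-.5+200,(v+.5)/4.6-.5+130)
full=lambda u,v:((u+.5)/1.5-.5,(v+.5)/1.5-.5)
E
python3 - <<'E'
from h import *
np.set_printoptions(precision=4,suppress=True)
P2=lambda n,a,b:print(n,(X:=tri(ray('top',*tc(*a)),ray('scene',*sc(*b)))),'res top/scene px',proj('top',X)[0]-tc(*a),proj('scene',X)[0]-sc(*b))
for n,a,b in [('blk c1',(91,79),(270,304)),('blk c2',(236,92),(221,240)),('blk c3',(222,240),(318,208)),('blk c4',(79,224),(368,267)),
 ('cand top',(363,378),(350,87)),('mill top',(605,157),(128,68)),('chuck hole',(385,163),(200,291)),
 ('rack A',(720,58),(12,245)),('rack B',(52,40),(242,578)),('rack C',(38,492),(558,437)),('tin',(622,427),(275,155)),('bpad',(95,268),(384,462))]: P2(n,a,b)
A=lambda n,u,z:print(n,atz('top',*tc(*u),z)[:3])
for n,u in [('bpad1',(271,101)),('bpad2',(263,270)),('bpad3',(95,268)),('millpad',(580,184)),('candpad',(375,381))]:A(n,u,.022)
for n,u in [('rA',(720,58)),('rB',(52,40)),('rC',(38,492)),('rD',(712,510))]:A(n,u,.018)
A('chuck top',(385,166),.060);A('tin',(622,427),.042)
F=lambda n,u,z:print(n,atz('top',*full(*u),z)[:3])
for u in [(138,294),(205,278),(221,340),(155,357)]:F('cradle',u,.02)
for u in [(551,276),(615,281),(606,453),(541,447)]:F('mat',u,.004)
for u in [(526,240),(463,408),(432,165)]:F('mills top',u,.12)
for u in [(500,257),(450,395),(425,187)]:F('mills foot',u,.01)
F('handle',(361,358),.015);F('handle',(383,548),.01)
E
```

```text
blk c1 [0.6271 0.086  0.1367] res top/scene px [ 0.1354 -0.2049] [0.2574 0.0128]
blk c2 [0.6226 0.0397 0.1341] res top/scene px [ 0.0744 -0.1168] [0.1392 0.009 ]
blk c3 [0.5757 0.044  0.133 ] res top/scene px [ 0.3867 -0.573 ] [0.6792 0.0233]
blk c4 [0.581  0.0895 0.1366] res top/scene px [ 0.3959 -0.563 ] [0.7031 0.0151]
cand top [ 0.5301 -0.0009  0.1505] res top/scene px [ 0.247  -0.3625] [0.4021 0.0099]
mill top [ 0.6003 -0.0791  0.1406] res top/scene px [ 0.3207 -0.5318] [0.5594 0.0554]
chuck hole [ 0.6073 -0.0082  0.059 ] res top/scene px [ 0.2001 -0.3175] [0.3706 0.0246]
rack A [ 0.6496 -0.1337  0.0137] res top/scene px [ 0.0262 -0.0451] [0.0488 0.0058]
rack B [0.66   0.1156 0.0144] res top/scene px [ 0.3604 -0.5528] [0.7478 0.0368]
rack C [0.4916 0.1215 0.0099] res top/scene px [ 0.3959 -0.5081] [ 0.6678 -0.008 ]
tin [ 0.513  -0.0923  0.0421] res top/scene px [ 0.2456 -0.3768] [0.4021 0.0195]
bpad [0.5742 0.0987 0.0209] res top/scene px [ 0.4516 -0.6367] [0.8303 0.0187]
bpad1 [0.634  0.0343 0.022 ]
bpad2 [0.5713 0.0377 0.022 ]
bpad3 [0.5727 0.0996 0.022 ]
millpad [ 0.6018 -0.0797  0.022 ]
candpad [ 0.53   -0.0031  0.022 ]
rA [ 0.6489 -0.1331  0.018 ]
rB [0.6582 0.1159 0.018 ]
rC [0.4907 0.1212 0.018 ]
rD [ 0.4811 -0.1267  0.018 ]
chuck top [ 0.6054 -0.0078  0.06  ]
tin [ 0.5122 -0.0918  0.042 ]
cradle [0.572  0.3395 0.02  ]
cradle [0.5946 0.2413 0.02  ]
cradle [0.5031 0.217  0.02  ]
cradle [0.4794 0.3132 0.02  ]
mat [ 0.5933 -0.276   0.004 ]
mat [ 0.5846 -0.3728  0.004 ]
mat [ 0.3291 -0.3494  0.004 ]
mat [ 0.3391 -0.2531  0.004 ]
mills top [ 0.6318 -0.2099  0.12  ]
mills top [ 0.4136 -0.1219  0.12  ]
mills top [ 0.7336 -0.0874  0.12  ]
mills foot [ 0.6223 -0.1982  0.01  ]
mills foot [ 0.4178 -0.1189  0.01  ]
mills foot [ 0.7301 -0.0871  0.01  ]
handle [0.4741 0.0121 0.015 ]
handle [ 0.1992 -0.0171  0.01  ]
```

send_rows:
  targets: [2.06,2.32,0,-0.95,2.06,2.32,0,-0.95,2.06,2.32,0,-0.95,2.06,2.32,0,-0.95,2.06,2.32,0,-0.95,2.06,2.32,0,-0.95,2.06,2.32,0,-0.95,2.06,2.32,0,-0.95,2.06,2.32,0,-0.95,2.06,2.32,0,-0.95,2.06,2.32,0,-0.95,2.06,2.32,0,-0.95,2.06,2.32,0,-0.95,2.06,2.32,0,-0.95,2.06,2.32,0,-0.95,2.06,2.32,0,-0.95,2.06,2.32,0,-0.95,2.06,2.32,0,-0.95,2.06,2.32,0,-0.95,2.06,2.32,0,-0.95]
  fingers: 0
  grip_force: 40

```text
time_s: 2.6
tool_pos: [0.6004, -0.0785, 0.4044]
tool_rot: [-3.141, -0.001, 0.001]
ft_force: [-0.5, -0.4, -0.5]
grip_width: 1.001
grasp_force: 0.0
```

send_rows:
  targets: [0,0,-1.8,0,0,0,-1.8,0,0,0,-1.8,0,0,0,-1.8,0,0,0,-1.8,0,0,0,-1.8,0,0,0,-1.1,0,0,0,-0.8,0,0,0,-0.2,0,0,0,0,0]

```text
time_s: 3.85
tool_pos: [0.5999, -0.0794, 0.2759]
tool_rot: [-3.142, -0.002, -0.001]
ft_force: [-0.4, -0.5, 0.7]
grip_width: 1.003
grasp_force: 0.0
```

Run:
```python
from h import *
save('scene','s1.png',crop=(180,60,340,260),s=3)
```

```text
(no output)
```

View pics/s1.png

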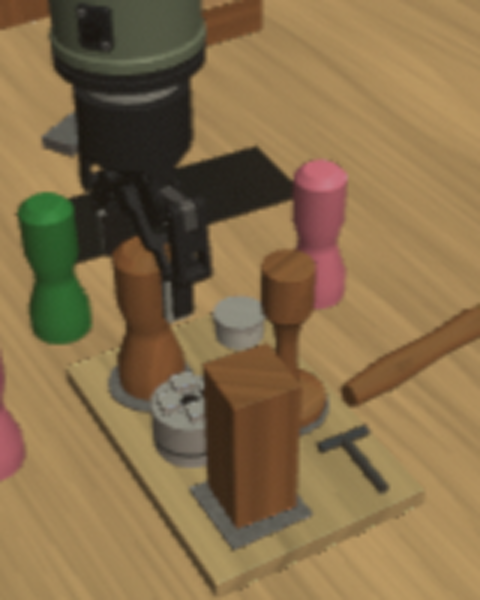

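The fingers straddle the mill head, with the near tip at about crop (182,312) and nothing else touched. I'll close them and lift.

send_rows:
  targets: [0,0,0,0,0,0,0,0,0,0,0,0,0,0,0,0,0,0,0,0,0,0,0,0,0,0,0,0,0,0,0,0]
  fingers: 1
  grip_force: 40

```text
time_s: 4.9
tool_pos: [0.5999, -0.0796, 0.276]
tool_rot: [3.141, 0.002, 0.001]
ft_force: [0.4, -1.5, 5.4]
grip_width: 0.508
grasp_force: 40.6
```

send_rows:
  targets: [0,0,0.6,0,0,0,1.6,0,0,0,2.2,0,0,0,2.6,0,0,0,2.6,0,0,0,2.4,0,0,0,2.0,0,0,0,1.0,0,-0.6,-1.0,0,0,-1.2,-2.0,0,0,-1.3,-2.2,0,0,-1.4,-2.3,0,0,-1.4,-2.4,0,0,-1.4,-2.4,0,0,-1.4,-2.4,0,0,-1.4,-2.3,0,0,-1.3,-2.2,0,0,-1.2,-2.0,0,0,-0.8,-1.3,0,0,-0.5,-0.9,0,0]

```text
time_s: 7.4
tool_pos: [0.46, -0.3143, 0.4255]
tool_rot: [-3.141, -0.001, 0.001]
ft_force: [0.0, 0.6, -2.0]
grip_width: 0.506
grasp_force: 41.0
```

send_rows:
  targets: [0,0,-0.8,0,0,0,-1.8,0,0,0,-2.4,0,0,0,-2.6,0,0,0,-2.6,0,0,0,-2.4,0,0,0,-1.8,0,0,0,-1.0,0,0,0,-0.5,0,0,0,-0.3,0,0,0,-0.2,0,0,0,0,0]

```text
time_s: 8.9
tool_pos: [0.4609, -0.3135, 0.2618]
tool_rot: [-3.142, -0.002, -0.0]
ft_force: [0.1, 0.3, -2.9]
grip_width: 0.509
grasp_force: 41.0
```

Run:
```python
from h import *
save('scene','s2.png',crop=(150,20,330,170),s=4)
```

```text
(no output)
```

View pics/s2.png

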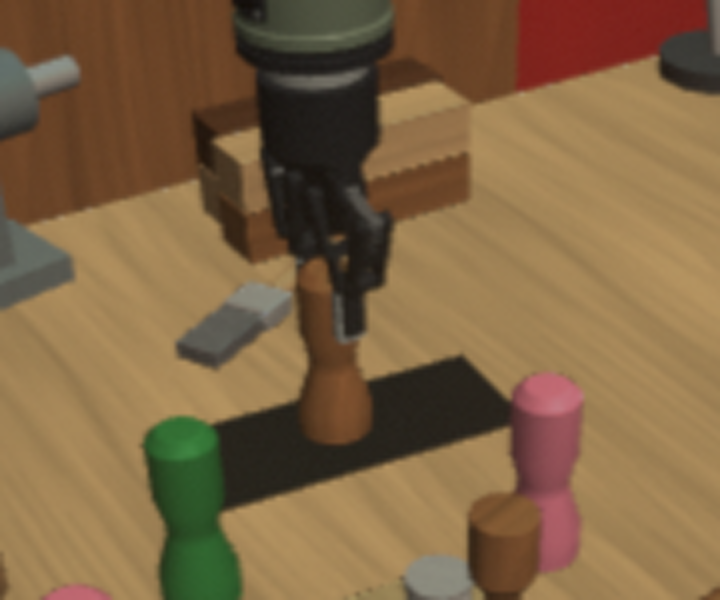

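The mill hangs upright over the middle of the mat, foot at about crop (336,435), a few mm up by the arm's height.

send_rows:
  targets: [0,0,-0.2,0,0,0,-0.1,0,0,0,0,0,0,0,0,0]

```text
time_s: 9.45
tool_pos: [0.4609, -0.3135, 0.2587]
tool_rot: [-3.142, -0.002, -0.0]
ft_force: [-0.2, -0.4, -2.0]
grip_width: 0.504
grasp_force: 41.0
```

send_rows:
  targets: [0,0,-0.1,0,0,0,0,0]

```text
time_s: 9.7
tool_pos: [0.4609, -0.3135, 0.258]
tool_rot: [3.141, 0.002, 0.001]
ft_force: [-0.6, -0.4, 5.6]
grip_width: 0.508
grasp_force: 41.3
```

send_rows:
  targets: [0,0,0,0,0,0,0,0,0,0,0,0,0,0,0,0,0,0,0,0,0,0,1.0,0,0,0,2.0,0,0,0,3.0,0,0,0,3.0,0,0,0,3.0,0,0,0,2.0,0,0,0,1.0,0]
  fingers: 0

```text
time_s: 11.2
tool_pos: [0.4608, -0.3134, 0.4091]
tool_rot: [3.141, 0.002, 0.002]
ft_force: [-1.0, -0.4, -0.2]
grip_width: 1.002
grasp_force: 0.0
```

Run:
```python
from h import *
save('scene','s3.png',crop=(150,20,330,170),s=3)
print(observe()['tool_pos'])
```

```text
[ 0.46082043 -0.31350219  0.40958531]
```

View pics/s3.png

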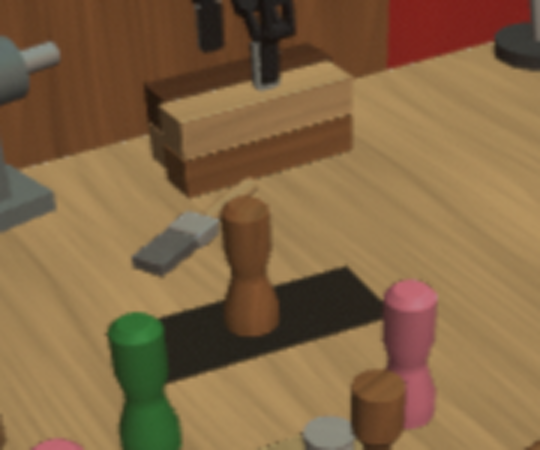

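The mill stands upright on the mat, foot at crop (252,325). Next is the candlestick.

send_rows:
  targets: [0.3,1.2,0,0,0.5,2.4,0,0,0.6,2.8,0,0,0.7,3.0,0,0,0.7,3.0,0,0,0.7,3.0,0,0,0.7,3.0,0,0,0.7,3.0,0,0,0.6,2.8,0,0,0.6,2.8,0,0,0.4,2.2,0,0,0.3,1.4,0,0,0.1,0.5,0,0,0,0,0,0]

```text
time_s: 13.0
tool_pos: [0.5298, -0.0027, 0.4075]
tool_rot: [3.141, 0.001, -0.0]
ft_force: [-0.2, -0.2, 0.2]
grip_width: 1.001
grasp_force: 0.0
```

send_rows:
  targets: [0,0,-1,0,0,0,-2,0,0,0,-2.4,0,0,0,-2.4,0,0,0,-2,0,0,0,-1.3,0,0,0,-0.7,0,0,0,-0.3,0,0,0,0,0]

```text
time_s: 14.12
tool_pos: [0.5299, -0.0025, 0.2869]
tool_rot: [-3.142, -0.002, -0.001]
ft_force: [0.3, 0.0, -0.3]
grip_width: 1.0
grasp_force: 0.0
```

send_rows:
  targets: [0,0,0,0,0,0,0,0,0,0,0,0,0,0,0,0,0,0,0,0,0,0,0,0,0,0,0,0,0,0,0,0]
  fingers: 1

```text
time_s: 15.12
tool_pos: [0.5299, -0.0025, 0.287]
tool_rot: [-3.142, -0.002, -0.001]
ft_force: [-0.1, -1.2, 5.0]
grip_width: 0.429
grasp_force: 40.0
```

send_rows:
  targets: [0,0,0.6,0,0,0,1.6,0,0,0,2.2,0,0,0,2.6,0,0,0,2.6,0,0,0,2.4,0,0,0,2.0,0,0,0,1.0,0,-0.6,-1.1,0,0,-1.2,-2.4,0,0,-1.5,-3.0,0,0,-1.6,-3.2,0,0,-1.6,-3.2,0,0,-1.6,-3.2,0,0,-1.6,-3.2,0,0,-1.6,-3.2,0,0,-1.5,-3.0,0,0,-1.3,-2.5,0,0,-0.8,-1.5,0,0,-0.4,-0.7,0,0]

```text
time_s: 17.62
tool_pos: [0.3763, -0.3049, 0.4363]
tool_rot: [-3.141, -0.001, 0.001]
ft_force: [-0.1, -0.0, -1.5]
grip_width: 0.429
grasp_force: 40.3
```

send_rows:
  targets: [0,0,-0.8,0,0,0,-1.8,0,0,0,-2.4,0,0,0,-2.6,0,0,0,-2.6,0,0,0,-2.4,0,0,0,-1.8,0,0,0,-1.0,0,0,0,-0.7,0,0,0,-0.3,0,0,0,-0.1,0,0,0,0,0]

```text
time_s: 19.12
tool_pos: [0.3769, -0.3045, 0.2719]
tool_rot: [3.141, 0.002, 0.001]
ft_force: [-0.2, 0.4, -1.1]
grip_width: 0.431
grasp_force: 40.3
```

send_rows:
  targets: [0,0,-0.2,0,0,0,-0.1,0,0,0,0,0]

```text
time_s: 19.5
tool_pos: [0.3769, -0.3045, 0.2689]
tool_rot: [3.141, 0.002, 0.001]
ft_force: [-2.1, -0.9, 5.2]
grip_width: 0.433
grasp_force: 40.9
```

send_rows:
  targets: [0,0,0,0,0,0,0,0,0,0,0,0,0,0,0,0,0,0,0,0,0,0,1.0,0,0,0,2.0,0,0,0,3.0,0,0,0,3.0,0,0,0,3.0,0,0,0,1.5,0,0,0,0.5,0]
  fingers: 0

```text
time_s: 21.0
tool_pos: [0.3767, -0.3044, 0.4098]
tool_rot: [3.141, 0.002, 0.002]
ft_force: [0.0, 0.2, -0.6]
grip_width: 1.002
grasp_force: 0.0
```

send_rows:
  targets: [0.6,1.0,0,0,1.2,2.0,0,0,1.7,2.8,0,0,1.8,3.0,0,-1,1.8,3.0,0,-1,1.8,3.0,0,-1,1.8,3.0,0,-1,1.8,3.0,0,-1,1.8,3.0,0,0,1.8,3.0,0,0,1.8,3.0,0,0,1.7,2.8,0,0,1.4,2.3,0,0,0.9,1.3,0,0,0.6,0.7,0,0,0,0,0,0]

```text
time_s: 23.0
tool_pos: [0.6018, 0.065, 0.4081]
tool_rot: [3.139, -0.134, -0.001]
ft_force: [0.2, -1.5, 0.5]
grip_width: 1.001
grasp_force: 0.0
```

Run:
```python
from h import *
save('scene','s4.png',s=1.5)
print(observe()['tool_pos'])
```

```text
[0.60166342 0.06438209 0.40833051]
```

View pics/s4.png

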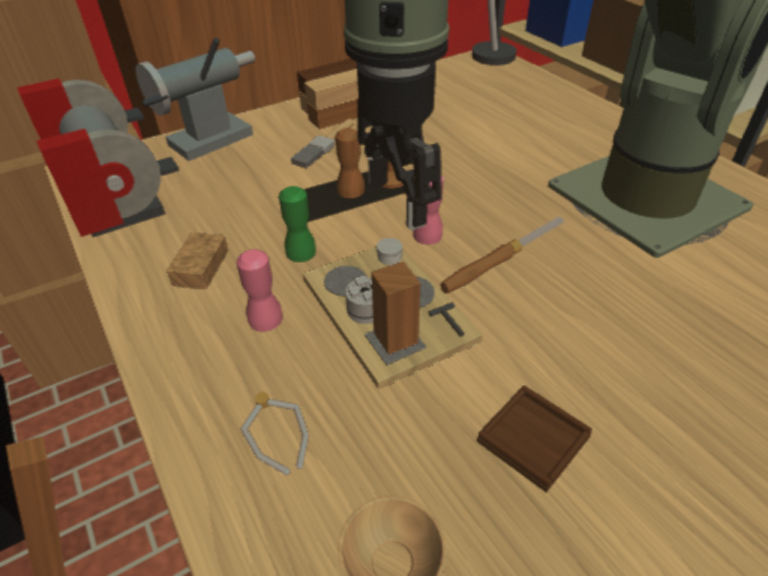

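The mill stands on the mat at (350,175) with the candlestick behind the gripper. The gripper is now over the blank at (397,300) and its row is clear.

send_rows:
  targets: [0,0,-1,0,0,0,-2,0,0,0,-2.6,0,0,0,-2.6,0,0,0,-2.6,0,0,0,-1.8,0,0,0,-1,0,0,0,-0.5,0,0,0,0,0]

```text
time_s: 24.18
tool_pos: [0.6019, 0.0645, 0.2678]
tool_rot: [-3.139, 0.135, -0.0]
ft_force: [0.3, 0.7, -0.1]
grip_width: 0.999
grasp_force: 0.0
```

send_rows:
  targets: [0,0,0,0,0,0,0,0,0,0,0,0,0,0,0,0,0,0,0,0,0,0,0,0,0,0,0,0,0,0,0,0]
  fingers: 1

```text
time_s: 25.18
tool_pos: [0.6019, 0.0645, 0.2681]
tool_rot: [-3.139, 0.135, -0.001]
ft_force: [-0.3, -1.4, 5.7]
grip_width: 0.553
grasp_force: 40.8
```

send_rows:
  targets: [0,0,0.6,0,0,0,1.6,0,0,0,2.2,0,0,0,2.6,0,0,0,2.6,0,0,0,2.4,0,0,0,2.0,0,0,0,1.0,0,-0.2,-1.2,0,0,-0.4,-2.4,0,0,-0.4,-3.2,0,0,-0.6,-4.0,0,0,-0.6,-4.0,0,0,-0.6,-4.0,0,0,-0.6,-4.0,0,0,-0.6,-4.0,0,0,-0.5,-4.0,0,0,-0.5,-3.2,0,0,-0.4,-2.4,0,0,-0.1,-1.4,0,0]

```text
time_s: 27.68
tool_pos: [0.5459, -0.3151, 0.417]
tool_rot: [-3.138, 0.138, 0.002]
ft_force: [0.2, -0.8, -1.2]
grip_width: 0.557
grasp_force: 41.4
```

send_rows:
  targets: [-0.1,-0.6,-0.6,0,0,0,-1.8,0,0,0,-2.4,0,0,0,-2.6,0,0,0,-2.6,0,0,0,-2.4,0,0,0,-1.8,0,0,0,-1.1,0,0,0,-0.8,0,0,0,-0.3,0,0,0,-0.1,0,0,0,0,0]

```text
time_s: 29.18
tool_pos: [0.5459, -0.3195, 0.253]
tool_rot: [3.139, -0.135, 0.001]
ft_force: [0.5, 0.3, -2.1]
grip_width: 0.555
grasp_force: 41.4
```

send_rows:
  targets: [0,0,-0.2,0,0,0,-0.1,0,0,0,0,0]

```text
time_s: 29.55
tool_pos: [0.5459, -0.3195, 0.2501]
tool_rot: [3.139, -0.135, 0.001]
ft_force: [-1.2, 1.2, 6.3]
grip_width: 0.56
grasp_force: 41.7
```

send_rows:
  targets: [0,0,0,0,0,0,0,0,0,0,0,0,0,0,0,0,0,0,0,0,0,0,1.0,0,0,0,2.0,0,0,0,3.0,0,0,0,3.0,0,0,0,3.0,0,0,0,3,0,0,0,1,0]
  fingers: 0

```text
time_s: 31.05
tool_pos: [0.5458, -0.3195, 0.4119]
tool_rot: [3.138, -0.135, 0.004]
ft_force: [0.9, 0.1, -0.2]
grip_width: 0.997
grasp_force: 0.0
```

Run:
```python
from h import *
save('top','t1.png',crop=(180,140,430,320),s=3.2)
```

```text
(no output)
```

View pics/t1.png

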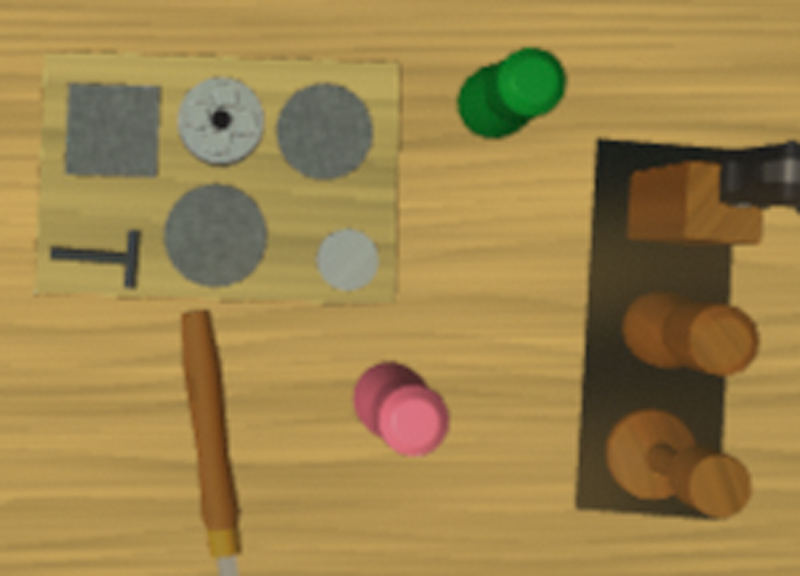

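All three pieces stand well inside the mat, at (690,205), (690,335) and (670,460). The bare pads are visible at (113,130), (325,131) and (216,235), so I'll measure their centres.

Run:
```python
from h import *
im=cv2.imread('pics/raw_t1.png')[150:238,190:310].astype(int)
sat=im.max(2)-im.min(2)
m=((sat<35)).astype('uint8')
n,l,st,c=cv2.connectedComponentsWithStats(m)
for i in range(1,n):
    if st[i,4]>150:
        g=im[l==i].mean()
        z=.022 if g<150 else .058
        print(st[i],round(g),c[i]+[190,150],np.round(atz('top',*(c[i]+[190,150]),z),4), cv2.minAreaRect(np.argwhere(l==i)[:,::-1].astype('float32')))
```

```text
[ 46  14  26  28 566] 137 [248.48763251 177.47349823] [ 0.6088 -0.007   0.022 ] ((58.5, 27.5), (27.0, 25.0), 90.0)
[ 11  16  29  29 798] 98 [214.73684211 180.22556391] [0.6035 0.0678 0.022 ] ((25.0, 30.0), (28.0, 28.0), 90.0)
[ 77  16  29  30 690] 98 [280.98985507 180.66231884] [ 0.6009 -0.0791  0.022 ] ((91.0, 30.5), (29.0, 28.0), 90.0)
[ 41  48  32  31 788] 99 [246.85279188 213.01015228] [ 0.5301 -0.0026  0.022 ] ((56.5, 63.0), (30.0, 31.0), 90.0)
[ 89  62  19  19 279] 149 [288.14336918 220.65949821] [ 0.5122 -0.0934  0.022 ] ((98.0, 71.0), (18.0, 18.0), 90.0)
```

send_rows:
  targets: [0.2,1.0,0,4.5,0.4,2.0,0,4.5,0.5,2.6,0,4.5,0.5,2.8,0,4.5,0.5,2.8,0,4.5,0.5,2.8,0,4.5,0.5,2.8,0,4.5,0.5,2.8,0,4.5,0.5,2.8,0,4.5,0.5,2.6,0,4.5,0.5,2.4,0,4.5,0.5,2.0,0,4.5,0.3,1.2,0,4.5,0.2,0.6,0,4.5,0,0,0,0,0,0,0,0]

```text
time_s: 33.1
tool_pos: [0.6068, -0.0077, 0.4096]
tool_rot: [2.748, 1.523, -0.0]
ft_force: [-0.4, -0.6, 0.5]
grip_width: 1.0
grasp_force: 0.0
```

send_rows:
  targets: [0,0,-1,0,0,0,-2,0,0,0,-2.6,0,0,0,-2.6,0,0,0,-2.6,0,0,0,-2.6,0,0,0,-2.2,0,0,0,-1.4,0,0,0,-1,0,0,0,0,0]

```text
time_s: 34.35
tool_pos: [0.6068, -0.0075, 0.2293]
tool_rot: [-2.747, -1.524, 0.001]
ft_force: [0.5, -0.6, -0.1]
grip_width: 0.998
grasp_force: 0.0
```

send_rows:
  targets: [0,0,-1,0,0,0,-0.8,0,0,0,-0.5,0,0,0,0,0]

```text
time_s: 34.85
tool_pos: [0.6068, -0.0074, 0.2063]
tool_rot: [-2.746, -1.525, 0.001]
ft_force: [0.1, 0.3, -0.2]
grip_width: 1.001
grasp_force: 0.0
```

send_rows:
  targets: [0,0,0,0,0,0,0,0,0,0,0,0,0,0,0,0,0,0,0,0,0,0,0,0,0,0,0,0]
  fingers: 1
  grip_force: 80

```text
time_s: 35.72
tool_pos: [0.6071, -0.0076, 0.2076]
tool_rot: [2.746, 1.524, 0.002]
ft_force: [-2.0, -1.1, 13.3]
grip_width: 0.653
grasp_force: 83.4
```

Run:
```python
from h import *
save('scene','s5.png',crop=(190,120,330,260),s=4)
```

```text
(no output)
```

View pics/s5.png

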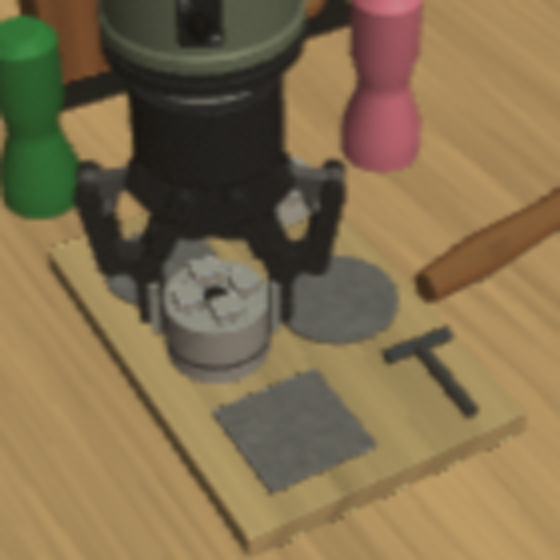

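send_rows:
  targets: [0,0,0.5,0,0,0,1.2,0,0,0,2.0,0,0,0,2.4,0,0,0,2.0,0,0,0,1.3,0,0,0,0.6,0,-0.2,0.8,0,0,-0.4,1.8,0,0,-0.7,2.8,0,0,-0.8,3.2,0,0,-0.8,3.4,0,0,-0.9,3.4,0,0,-0.8,3.4,0,0,-0.8,3.2,0,0,-0.7,2.8,0,0,-0.5,2.0,0,0,-0.3,1.2,0,0,-0.1,0.5,0,0,0,0,0,0]

```text
time_s: 38.28
tool_pos: [0.537, 0.2772, 0.3066]
tool_rot: [2.747, 1.524, -0.0]
ft_force: [0.5, -1.1, -6.1]
grip_width: 0.653
grasp_force: 86.1
```

send_rows:
  targets: [0,0,-0.8,0,0,0,-1.8,0,0,0,-2.0,0,0,0,-1.6,0,0,0,-0.8,0,0,0,-0.5,0,0,0,0,0,0,0,0,0]

```text
time_s: 39.28
tool_pos: [0.537, 0.2776, 0.2321]
tool_rot: [-2.747, -1.525, -0.001]
ft_force: [0.1, 0.7, -5.9]
grip_width: 0.651
grasp_force: 86.1
```

Run:
```python
from h import *
save('scene','s6.png',crop=(290,180,430,340),s=3.7)
```

```text
(no output)
```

View pics/s6.png

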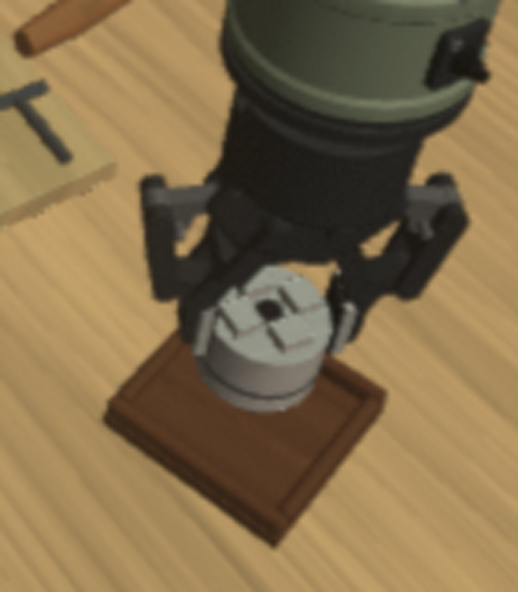

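The chuck hangs level over the cradle, with cradle corners at crop (107,408), (275,535) and (385,392). I'll triangulate the cradle as a check before lowering.

Run:
```python
from h import *
q=lambda u,v:((u+.5)/3.7-.5+290,(v+.5)/3.7-.5+180)
for t,s in [((138,294),(275,530)),((205,278),(107,405)),((155,357),(385,392))]:
    print(np.round(tri(ray('top',*full(*t)),ray('scene',*q(*s))),4))
print([np.round(atz('scene',*q(*s),.02),4) for s in [(275,530),(107,405),(385,392)]])
print('chuck axis',atz('scene',*q(270,310),.0427+.040))
```

```text
[0.5737 0.3403 0.0146]
[0.596  0.2438 0.0096]
[0.4793 0.3143 0.0167]
[array([0.5782, 0.3408, 0.02  ]), array([0.6016, 0.2482, 0.02  ]), array([0.4816, 0.3154, 0.02  ])]
chuck axis [0.53627919 0.27700055 0.0827    ]
```

send_rows:
  targets: [0,0.1,-1.2,0,0,0,-1.2,0,0,0,-0.6,0,0,0,-0.2,0,0,0,0,0]

```text
time_s: 39.95
tool_pos: [0.5369, 0.2785, 0.1997]
tool_rot: [-2.747, -1.525, -0.0]
ft_force: [0.1, 0.8, -5.6]
grip_width: 0.65
grasp_force: 86.2
```

send_rows:
  targets: [0,0,-0.1,0,0,0,-0.1,0,0,0,0,0]

```text
time_s: 40.33
tool_pos: [0.5369, 0.2786, 0.1978]
tool_rot: [-2.747, -1.525, -0.0]
ft_force: [-0.4, -0.3, -4.3]
grip_width: 0.651
grasp_force: 86.8
```

send_rows:
  targets: [0,0,-0.1,0,0,0,0,0]

```text
time_s: 40.58
tool_pos: [0.5369, 0.2785, 0.1977]
tool_rot: [-2.747, -1.524, -0.001]
ft_force: [-5.5, -2.5, 15.6]
grip_width: 0.652
grasp_force: 88.9
```

send_rows:
  targets: [0,0,0,0,0,0,0,0,0,0,0,0,0,0,0,0,0,0,0,0,0,0,0.5,0,0,0,1.5,0,0,0,2,0,0,0,3,0,0,0,4,0,0,0,4,0,0,0,4,0,0,0,2,0,0,0,0,0]
  fingers: 0.23
  grip_force: 40

```text
time_s: 42.32
tool_pos: [0.5367, 0.2784, 0.4088]
tool_rot: [-2.747, -1.525, -0.005]
ft_force: [-0.2, -0.3, -0.3]
grip_width: 0.769
grasp_force: 0.0
```

Run:
```python
from h import *
save('scene','s7.png',s=1.5)
```

```text
(no output)
```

View pics/s7.png

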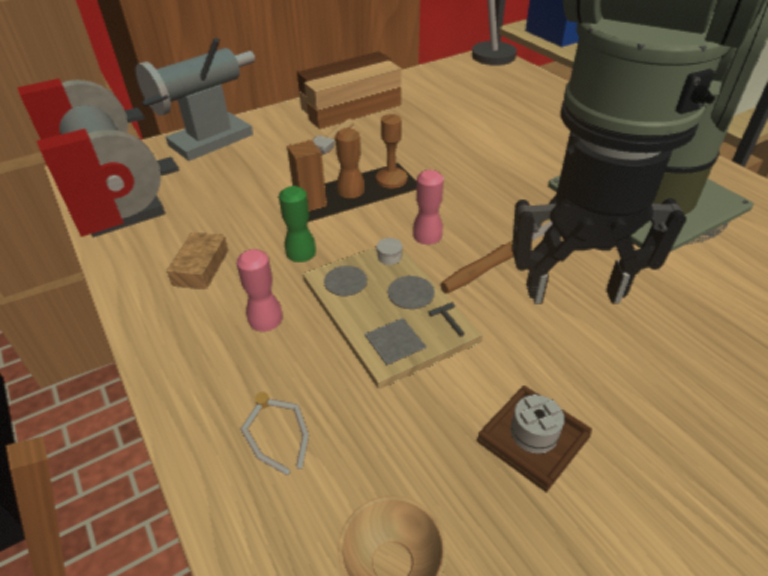

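The chuck sits flat in the cradle at (538,425), and the three pieces still stand on the mat. Next I return the blank.

send_rows:
  targets: [0,-1,0,0,0,-2,0,-4.5,0,-3,0,-4.5,0,-3.6,0,-4.5,0.1,-4,0,-4.5,0.1,-4,0,-4.5,0.1,-4,0,-4.5,0.1,-4,0,-4.5,0.1,-4,0,-4.5,0.1,-4,0,-4.5,0.1,-4,0,-4.5,0.1,-4,0,-4.5,0.1,-4,0,-4.5,0,-4,0,-4.5,0,-3.6,0,-4.5,0,-3,0,0,0,-2,0,0,0,-1.2,0,0,0,-0.4,0,0,0,0,0,0]
  fingers: 0

```text
time_s: 44.88
tool_pos: [0.5458, -0.3192, 0.4066]
tool_rot: [-3.138, 0.136, 0.0]
ft_force: [0.0, 1.1, -0.8]
grip_width: 1.001
grasp_force: 0.0
```

send_rows:
  targets: [0,0,-1,0,0,0,-2.4,0,0,0,-3,0,0,0,-3,0,0,0,-3,0,0,0,-2,0,0,0,-0.8,0,0,0,-0.5,0,0,0,0,0]

```text
time_s: 46.0
tool_pos: [0.5459, -0.3194, 0.2499]
tool_rot: [3.139, -0.135, 0.001]
ft_force: [1.4, 0.1, 0.3]
grip_width: 0.995
grasp_force: 0.0
```

send_rows:
  targets: [0,0,0,0,0,0,0,0,0,0,0,0,0,0,0,0,0,0,0,0,0,0,0,0,0,0,0,0,0,0,0.8,0,0,0,1.8,0,0,0,2.4,0,0,0,2.8,0,0,0,2.8,0,0,0,2.6,0,0,0,2.2,0,0,0,1.4,0,0,0,0,0]
  fingers: 1

```text
time_s: 48.0
tool_pos: [0.5458, -0.3195, 0.4186]
tool_rot: [3.138, -0.135, 0.002]
ft_force: [0.3, -0.2, -2.0]
grip_width: 0.557
grasp_force: 41.4
```

send_rows:
  targets: [0.1,1.2,0,0,0.4,2.4,0,0,0.5,3.2,0,0,0.6,4,0,0.5,0.6,4,0,0.5,0.6,4,0,0.5,0.6,4,0,0.5,0.6,4,0,0.5,0.6,4,0,0.5,0.5,3.2,0,0,0.4,2.4,0,0,0.2,1.6,0,0,0,0.65,0,0,0,0,0,0]

```text
time_s: 49.75
tool_pos: [0.6027, 0.0668, 0.4175]
tool_rot: [3.141, -0.053, -0.001]
ft_force: [0.8, -0.4, -2.2]
grip_width: 0.556
grasp_force: 41.5
```

send_rows:
  targets: [0,0,-0.8,0,0,0,-1.8,0,0,0,-2.4,0,0,0,-2.6,0,0,0,-2.6,0,0,0,-2.2,0,0,0,-1.2,0,0,0,-0.7,0,0,0,-0.2,0,0,0,0,0]

```text
time_s: 51.0
tool_pos: [0.6029, 0.067, 0.2731]
tool_rot: [-3.141, 0.053, -0.001]
ft_force: [0.3, 0.1, -1.3]
grip_width: 0.559
grasp_force: 41.4
```

send_rows:
  targets: [0,0,-0.2,0,0,0,-0.2,0,0,0,-0.1,0,0,0,0,0]

```text
time_s: 51.5
tool_pos: [0.6029, 0.067, 0.2682]
tool_rot: [-3.141, 0.053, -0.001]
ft_force: [-2.5, -0.6, 7.5]
grip_width: 0.555
grasp_force: 41.9
```

send_rows:
  targets: [0,0,0,0,0,0,0,0,0,0,0,0,0,0,0,0,0,0,0,0,0,0,1.0,0,0,0,2.0,0,0,0,3.0,0,0,0,3.0,0,0,0,3.0,0,0,0,1.5,0,0,0,0.5,0]
  fingers: 0

```text
time_s: 53.0
tool_pos: [0.6028, 0.0671, 0.4082]
tool_rot: [-3.141, 0.053, -0.001]
ft_force: [-1.0, 1.2, -0.3]
grip_width: 0.998
grasp_force: 0.0
```

send_rows:
  targets: [-0.4,-1.2,0,0,-0.9,-2.4,0,0,-1.2,-3.2,0,0,-1.4,-3.8,0,0.5,-1.4,-3.8,0,0.5,-1.4,-3.8,0,0.5,-1.4,-3.8,0,0.5,-1.4,-3.8,0,0,-1.4,-3.8,0,0,-1.3,-3.4,0,0,-1.0,-2.6,0,0,-0.7,-1.6,0,0,-0.3,-0.85,0,0,0,0,0,0]

```text
time_s: 54.75
tool_pos: [0.4609, -0.3133, 0.4075]
tool_rot: [-3.141, -0.002, 0.0]
ft_force: [0.5, 0.1, 0.1]
grip_width: 1.0
grasp_force: 0.0
```

send_rows:
  targets: [0,0,-1,0,0,0,-2.4,0,0,0,-3,0,0,0,-3,0,0,0,-2.8,0,0,0,-1.6,0,0,0,-0.8,0,0,0,-0.3,0,0,0,0,0]

```text
time_s: 55.88
tool_pos: [0.461, -0.3135, 0.2591]
tool_rot: [3.141, 0.002, 0.001]
ft_force: [1.1, 0.9, 0.3]
grip_width: 1.0
grasp_force: 0.0
```

send_rows:
  targets: [0,0,0,0,0,0,0,0,0,0,0,0,0,0,0,0,0,0,0,0,0,0,0,0,0,0,0,0,0,0,0.8,0,0,0,1.8,0,0,0,2.4,0,0,0,2.8,0,0,0,2.8,0,0,0,2.6,0,0,0,2.2,0,0,0,1.4,0,0,0,0,0]
  fingers: 1

```text
time_s: 57.88
tool_pos: [0.4607, -0.3134, 0.4276]
tool_rot: [3.141, 0.002, 0.002]
ft_force: [0.3, 0.2, -2.1]
grip_width: 0.503
grasp_force: 41.0
```

send_rows:
  targets: [0.6,1.0,0,0,1.2,2.0,0,0,1.3,2.2,0,0,1.4,2.3,0,0,1.4,2.4,0,0,1.4,2.4,0,0,1.4,2.4,0,0,1.4,2.3,0,0,1.4,2.2,0,0,1.2,2.0,0,0,0.8,1.3,0,0,0.5,0.9,0,0,0,0,0,0]

```text
time_s: 59.5
tool_pos: [0.6009, -0.0792, 0.4265]
tool_rot: [-3.142, -0.002, 0.0]
ft_force: [-0.4, 0.2, -1.8]
grip_width: 0.503
grasp_force: 41.0
```

send_rows:
  targets: [0,0,-0.8,0,0,0,-1.8,0,0,0,-2.4,0,0,0,-2.6,0,0,0,-2.6,0,0,0,-2.2,0,0,0,-1.2,0,0,0,-0.7,0,0,0,-0.2,0,0,0,0,0]

```text
time_s: 60.75
tool_pos: [0.6009, -0.0795, 0.2821]
tool_rot: [3.142, 0.002, 0.001]
ft_force: [0.2, 0.7, -2.1]
grip_width: 0.5
grasp_force: 41.0
```

send_rows:
  targets: [0,0,-0.2,0,0,0,-0.2,0,0,0,-0.1,0,0,0,0,0]

```text
time_s: 61.25
tool_pos: [0.601, -0.0795, 0.2771]
tool_rot: [-3.142, -0.002, -0.001]
ft_force: [-1.5, -0.5, 4.8]
grip_width: 0.503
grasp_force: 41.5
```

send_rows:
  targets: [0,0,0,0,0,0,0,0,0,0,0,0,0,0,0,0,0,0,0,0,0,0,1.0,0,0,0,2.0,0,0,0,3.0,0,0,0,3.0,0,0,0,3.0,0,0,0,1.0,0,0,0,0.2,0]
  fingers: 0

```text
time_s: 62.75
tool_pos: [0.6008, -0.0794, 0.4089]
tool_rot: [-3.141, -0.002, -0.001]
ft_force: [-0.0, 0.2, -0.5]
grip_width: 0.999
grasp_force: 0.0
```

send_rows:
  targets: [-0.8,-0.8,0,0,-1.6,-1.6,0,0,-2,-2,0,0,-2.4,-2.4,0,0,-2.4,-2.4,0,0,-2.4,-2.4,0,0,-2.4,-2.4,0,0,-2.4,-2.4,0,0,-2.2,-2.2,0,0,-1.8,-1.8,0,0,-1.2,-1.3,0,0,-0.8,-0.8,0,0,0,0,0,0]

```text
time_s: 64.38
tool_pos: [0.3763, -0.3047, 0.4084]
tool_rot: [-3.141, -0.0, 0.001]
ft_force: [0.1, 0.3, 0.6]
grip_width: 0.999
grasp_force: 0.0
```

send_rows:
  targets: [0,0,-1,0,0,0,-2.2,0,0,0,-2.8,0,0,0,-2.8,0,0,0,-2.4,0,0,0,-1.6,0,0,0,-0.8,0,0,0,-0.3,0,0,0,0,0]

```text
time_s: 65.5
tool_pos: [0.3769, -0.3044, 0.2698]
tool_rot: [3.142, 0.002, 0.0]
ft_force: [-0.2, 0.1, -0.3]
grip_width: 0.999
grasp_force: 0.0
```

send_rows:
  targets: [0,0,0,0,0,0,0,0,0,0,0,0,0,0,0,0,0,0,0,0,0,0,0,0,0,0,0,0,0,0,0.8,0,0,0,1.8,0,0,0,2.4,0,0,0,2.8,0,0,0,2.8,0,0,0,2.6,0,0,0,2.2,0,0,0,1.4,0,0,0,0,0]
  fingers: 1

```text
time_s: 67.5
tool_pos: [0.3767, -0.3044, 0.4385]
tool_rot: [3.141, 0.002, 0.002]
ft_force: [-0.1, 0.2, -1.8]
grip_width: 0.433
grasp_force: 40.4
```

send_rows:
  targets: [0.6,1.1,0,0,1.2,2.4,0,0,1.5,3.0,0,0,1.6,3.2,0,0,1.6,3.2,0,0,1.6,3.2,0,0,1.6,3.2,0,0,1.6,3.2,0,0,1.5,3.0,0,0,1.3,2.5,0,0,0.8,1.5,0,0,0.4,0.7,0,0,0,0,0,0]

```text
time_s: 69.12
tool_pos: [0.5298, -0.0026, 0.4375]
tool_rot: [3.141, 0.002, -0.001]
ft_force: [0.1, 0.0, -0.9]
grip_width: 0.433
grasp_force: 40.4
```

send_rows:
  targets: [0,0,-0.8,0,0,0,-1.8,0,0,0,-2.4,0,0,0,-2.6,0,0,0,-2.6,0,0,0,-2.2,0,0,0,-1.2,0,0,0,-0.7,0,0,0,-0.2,0,0,0,0,0]

```text
time_s: 70.38
tool_pos: [0.5299, -0.0025, 0.293]
tool_rot: [-3.141, -0.002, -0.001]
ft_force: [0.2, 0.2, -0.4]
grip_width: 0.431
grasp_force: 40.4
```

Release, rise, then retreat toward the robot's right so the top view is clear.

send_rows:
  targets: [0,0,-0.2,0,0,0,-0.2,0,0,0,-0.1,0,0,0,0,0]

```text
time_s: 70.88
tool_pos: [0.5299, -0.0025, 0.288]
tool_rot: [-3.141, -0.002, -0.001]
ft_force: [-0.8, 0.6, 6.3]
grip_width: 0.432
grasp_force: 41.1
```

send_rows:
  targets: [0,0,0,0,0,0,0,0,0,0,0,0,0,0,0,0,0,0,0,0,0,0,1.0,0,0,0,2.0,0,0,0,3.0,0,0,0,3.0,0,0,0,3.0,0,0,0,1.0,0,0,0,0,0]
  fingers: 0

```text
time_s: 72.38
tool_pos: [0.5297, -0.0024, 0.4179]
tool_rot: [-3.141, -0.002, -0.001]
ft_force: [-0.5, -0.4, -0.8]
grip_width: 0.996
grasp_force: 0.0
```

send_rows:
  targets: [-0.3,-2,0,0,-0.6,-3,0,0,-0.8,-4,0,0,-0.8,-4,0,0,-0.8,-4,0,0,-0.8,-4,0,0,-0.8,-4,0,0,-0.8,-4,0,0,-0.6,-3,0,0,-0.3,-2,0,0,0,0,0,0,0,0,0,0]

```text
time_s: 73.88
tool_pos: [0.4643, -0.3415, 0.4173]
tool_rot: [-3.141, -0.004, 0.0]
ft_force: [-0.4, 0.1, 0.3]
grip_width: 1.001
grasp_force: 0.0
```

Run:
```python
from h import *
save('top','t2.png',crop=(80,140,320,250),s=3.3)
save('scene','s8.png',crop=(180,100,420,340),s=2.5)
```

```text
(no output)
```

View pics/t2.png

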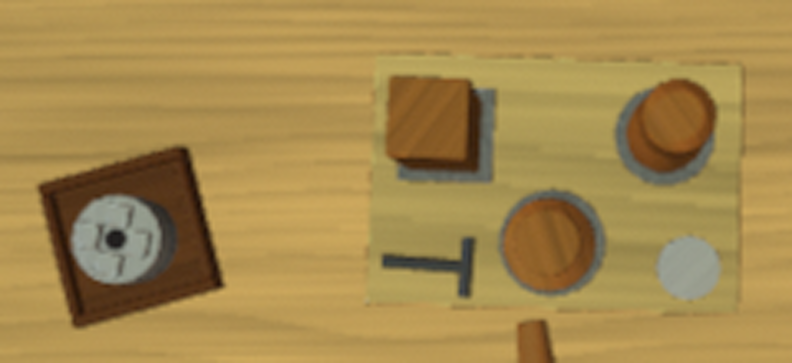

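View pics/s8.png

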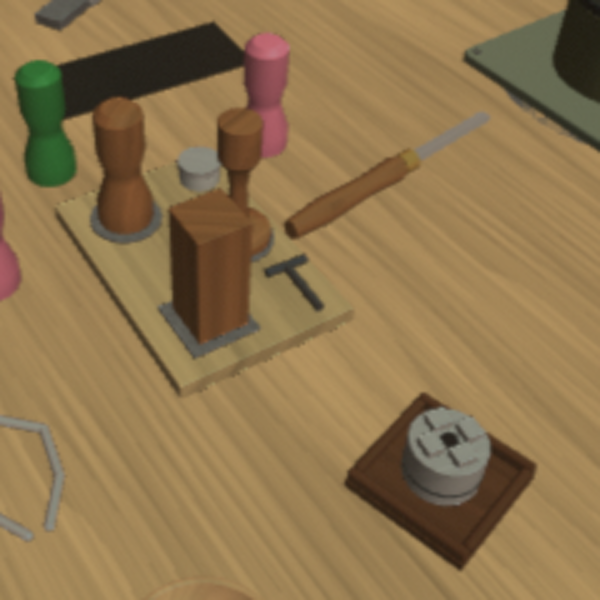

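The top crop shows the blank, mill and candlestick standing centred on their own pads at (440,130), (668,130) and (550,240). The chuck lies flat in the cradle and the tin at (690,268) is undisturbed.

```bash
python3 -c "
from cell import *
print(job_done())"
```

```text
the job is handed in; nothing more can be done
None
```

I've handed the job in at about 74 s, inside the 141 s limit: all three wooden pieces were on the mat before the chuck moved, the chuck now lies flat in the cradle, each piece stands upright and centred to within about 3 mm on its own pad, nothing tipped over, and the tin is untouched.

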